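Close the two-part wax mould

TASK

Close the mould: pick up the loose upper half by its black grip and lower it gently onto the lower half, with its large hole over the round pin and its small hole over the diamond pin. Keep hold of it, wiggling if need be, until both pins have gone in and it lies flush on the lower half, then let go; do not drop it on, and do not shift the other things on the bench.

Things in the scene. Friction and masses are not known exactly. Their poses are not given: they have to be found in the camera images.
- mould_cover: Loose upper half of the mould: flat aluminium plate 150 x 80 x 18 mm, 0.48 to 0.72 kg, lying on the bench left or right of the middle. Origin: centre of its underside; x along its length towards the large hole, z up. Two round holes go straight through it on its long centre line, 50 mm either side of the middle. A black grip bar stands on top, in the middle.
- cover_grip (a point): Centre of the black grip bar's top, 56 mm above the cover's underside. The bar is 60 mm long (along the cover's x), 22 mm wide (along y) and 38 mm tall: take it from above, across its 22 mm width.
- mould_base: Lower half of the mould, fixed to the bench on the other side of the middle: aluminium block 150 x 80 x 28 mm on a dark steel foot plate 174 x 104 x 8 mm. Origin: centre of the underside, on the bench; x along its length towards the round pin, z up. Its flat top face, 36 mm above the bench, carries two upright steel pins and a dark ring-shaped impression.
- base_face (a point): Centre of the base's top face, 36 mm above the bench, midway between the pins; axes as mould_base. When the mould is closed the cover's origin lies here and both x axes point the same way.
- round_pin (a point): Foot of the thick round pin, on the base's top face 50 mm from its centre along +x: diameter 20 mm, 24 mm tall, the top 8 mm tapered to 8 mm diameter. The cover's large hole goes over it, with 1.5 mm play in diameter; it will not enter the small hole. It stands 6 mm out of the closed cover.
- diamond_pin (a point): Foot of the diamond pin, on the top face 50 mm from its centre along -x: a pin of diamond section, 14 mm wide across the base (y) but only 9 mm along it (x), 20 mm tall, the top 7 mm tapered to a third. The cover's small hole goes over it, with 1.5 mm play across (y). It stands 2 mm out of the closed cover.
- large_hole (a point): Centre of the cover's large hole (21.5 mm), at its underside.
- small_hole (a point): Centre of the cover's small hole (15.5 mm), at its underside.
- file: Bystander: flat file with a square-sided wooden handle, 220 mm long, 22 mm wide, lying on the bench between the two mould halves; origin at the centre of its underside (roughly the middle of its length).
- bench_block: Bystander: square steel block, 60 x 60 x 20 mm, lying nearest the robot; origin at the centre of its underside.
- hammer: Bystander: hammer, 200 mm long, lying at the back of the work area; origin at the centre of its underside (roughly the middle of its length).
- solder_brick: Bystander: pale soldering brick, 190 x 100 x 45 mm, at the left; origin at the centre of its underside.
- jar: Bystander: jar with a metal cap, diameter 70 mm, 100 mm tall, at the back left; origin at the centre of its underside.
- dapping_block: Bystander: 60 mm steel cube with round hollows, at the right; origin at the centre of its underside.
- tin: Bystander: open flat tin, 110 x 160 x 28 mm, at the back right; origin at the centre of its underside.
Mind the look-alikes: they are no part of the job. Leave any turquoise look-alike of the mould_cover alone.

How it is judged:
By the outcome, as a careful person would: the job done as asked, in the order asked, and still so for the second after the job is handed in, with the robot touching nothing.
It also fails if it takes over 48 s, if anything falls off the work surface, if the arm or the gripper's body presses on something with over 40 N, if the wrist force passes 120 N, or if a joint passes its speed limit or range.

ROBOT

A 7-joint arm with a two-finger parallel gripper is mounted at the origin on the work surface. World frame = base frame: x ahead of the robot, y to its left, z up, the work surface at z = 0. Lengths are in mm, angles in rad, forces in N, time in s.
With the tool pointing down it reaches from about 425 to 875 mm from the base axis. Payload 4.7 kg.
Tool frame: the origin (TCP) lies on the centre line of the jaws, within the pads' length; the fingertips stand 8 mm ahead of it and the grasp point (between the pads) lies 11 mm behind it; z points along the fingers, y is the line along which they close (so a half turn about z gives the same grasp; the last joint's range is limited). The gripper opens to 87 mm and grips with 3 to 60 N. Pads are 19 mm wide; open, the fingers measure 117 mm over their backs; the gripper's body (75 mm by 190 mm) begins 51 mm behind the grasp point.
Start: joints at [1.363, 0.321, -0.07, 1.45, 0.023, 1.371, -0.057], TCP at [142.969, -634.102, 230.587] pointing down, gripper open.
Joint ranges: [-2.86, 2.86], [-0.3, 2.09], [-1.38, 1.24], [0.06, 2.45], [-1.56, 4.7], [0.09, 2.05], [-2.69, 2.69]. Speed limits (rad/s): [2.57, 2.57, 3.14, 3.14, 3.14, 3.14, 3.14].

INTERFACE

Orientations are given as a unit quaternion [x, y, z, w].
In Python, from workcell import manip, imaging gives the robot as it stands. The module is installed in compiled form; this text tells all that it offers.
- The arm moves only by the tool move_arm, never from a script. Its argument "plan" is a list of rows, each an object of numbers: "grip": the closure, from 0 (fully open) to 1 (shut); "tx", "ty", "tz": the shift along the tool's x, y, z scaled (see below); "roll": the turn about the tool's z scaled (see below). A call has exactly 5 rows; each row is the pose to reach, as a shift and turn from the pose commanded when the call began, along the tool's axes at that moment, turning the shorter way round; what a row does not reach only later rows make up. The controller multiplies each number of a shift by 0.25 m and each number of a turn by 180 degrees. A row lasts 1/10 s, in which the tool goes at most 50 mm and 8.59 degrees, less where a joint would pass 70% of its speed; a pose out of reach is approached as far as the arm can. A call with a number of a shift or a turn outside -1 to 1 is refused whole. A call with a gripper value outside its range is refused whole. The fingers move at their own pace and stop on an object; the grip force is fixed at half the most. Time passes only in rows, so rows that repeat a pose let the fingers close, or fill a call up. It gives the time, the measured TCP pose, the force, the opening and the grip force at its end, in the units of the state.
- manip.read_state(): the state, without advancing time (a new reading comes with each control period).
- imaging.read_camera(name): name is "scene" or "top"; returns (picture, depth): 384x512x3 uint8, blue, green, red; 384x512 float32, mm along the optical axis (not along the pixel's ray), 0 where there is no reading.
- imaging.camera_info(name): a dict with "fx", "fy", "cx", "cy" (pixels), "distortion" ([k1, k2, p1, p2, k3] as OpenCV has them; the pictures are not rectified), "cam_to_world" (4x4, takes a point from camera to world coordinates). Camera axes: x right, y down, z forward; pixel columns grow to the right and rows downward; lengths in mm; the calibration is good to about 2 mm. A picture is of the moment at which its call begins. camera_info takes no time and is no camera call.
- manip.close_job(): hands the job in; it is judged then, once.
Trained networks look in the newest picture that a camera, given by its name, has taken for a name from the list of things; names that differ only in an ending like _2 or _b are one class to them, and where a whole thing is asked for, a point or a joint stands for the part that bears it (a point fixed in the world has none). Each returns a list of dicts, best first, with "confidence" (0 to 1); they miss things now and then, are a little off and sometimes report something else, mostly with a low value. They report only what shows in the picture. A call takes as long as a camera call. They do not tell look-alikes from the thing itself.
- imaging.regions_of(thing, camera): "pixels" (384x512 bool, what is visible of it) and "rect" ([left, top, right, bottom] in pixels, round what is visible of it).
- imaging.tip_of(thing, camera): "location" ([column, row] in pixels: a listed point, or the origin of a listed thing).
The state is a dict: "t": time; "q": joint angles; "joint_vel": joint speeds; "effort": joint torques, N m; "tool_pos": TCP position; "tcp_rot": TCP orientation; "wrist_force": force on the tool from outside, world axes, zero at the start; "moment": the same for the moment, N m; "finger_gap": opening from 0.0 (shut) to 1.0 (fully open); "gripper_force": force on a finger pad.
Only numpy, scipy, OpenCV 4.12 (cv2) and the standard library are available. Lean on these libraries where they do the work, as an engineer would, in place of code of your own. Each camera call takes 0.05 s, during which the arm holds its last target. There are 200 camera calls.

## Working session

There is one attempt and no reset: what is moved stays moved. The work goes in short steps, Python scripts to look and compute and a tool call to move; the robot and the scene stay as the last step left them, time stands still between calls to the robot, and variables do not carry over. Pictures are saved under pics/ and viewed, at most 10 in all, crops included, and the job is handed in when it is done.

Besides the shell and the picture viewer there is one more tool, called after "Call:" as name(argument=value, ...), one argument or row to a line, values as JSON. move_arm: Moves the arm, as the interface text tells. Its arguments: {"type":"object","properties":{"plan":{"type":"array"}},"required":["plan"]}

```bash
mkdir -p pics; cat > h.py <<'E'
import numpy as np, cv2
from workcell import manip, imaging
def cam(n):
    i=imaging.camera_info(n); K=np.array([[i['fx'],0,i['cx']],[0,i['fy'],i['cy']],[0,0,1]]); return K,np.array(i['distortion']),np.array(i['cam_to_world'])
def at_z(n,px,z):
    """pixels -> world on plane z"""
    K,D,T=cam(n); u=cv2.undistortPoints(np.array(px,float).reshape(-1,1,2),K,D).reshape(-1,2)
    d=np.c_[u,np.ones(len(u))]@T[:3,:3].T; o=T[:3,3]; return o+d*((z-o[2])/d[:,2])[:,None]
def cloud(n,depth):
    h,w=depth.shape; c,r=np.meshgrid(np.arange(w),np.arange(h)); K,D,T=cam(n)
    u=cv2.undistortPoints(np.c_[c.ravel(),r.ravel()].astype(float).reshape(-1,1,2),K,D).reshape(-1,2)
    p=np.c_[u,np.ones(len(u))]*depth.reshape(-1,1); return (p@T[:3,:3].T+T[:3,3]).reshape(h,w,3)
E
python3 - <<'E'
from h import *
ims=[]
for n in ('scene','top'):
    p,d=imaging.read_camera(n); cv2.imwrite(f'pics/{n}0.png',p); np.savez(f'{n}0.npz',p=p,d=d)
    print(n,cam(n)[2][:3,3].round())
    for t in ('cover_grip','large_hole','small_hole','base_face','round_pin','diamond_pin','mould_cover','mould_base'):
        for r in imaging.tip_of(t,n)[:3]: print(t,np.round(r['location'],1),round(r['confidence'],2))
    ims.append(p)
s=manip.read_state(); print({k:np.round(v,3).tolist() for k,v in s.items()})
E
```

```text
scene [ 990. -589.  715.]
cover_grip [285.9 150.8] 0.97
cover_grip [228.6 130.6] 0.7
cover_grip [149.3 182.5] 0.67
large_hole [301.1 164.9] 0.96
large_hole [218.9 154.7] 0.82
large_hole [154.6 185.2] 0.65
small_hole [271.2 169.7] 0.98
small_hole [242.1 136.9] 0.9
small_hole [158.1 210.1] 0.86
base_face [188.9 242.6] 0.77
diamond_pin [179.8 227.3] 0.68
mould_cover [282.7 164.1] 0.77
mould_cover [155.5 194.6] 0.76
mould_cover [229.3 147.2] 0.63
mould_base [196.3 252.5] 0.67
top [452.  13. 994.]
cover_grip [190.4 207.8] 0.84
cover_grip [200.4 284.3] 0.81
cover_grip [319.1 291.1] 0.74
large_hole [220.6 281.2] 0.79
large_hole [178.  191.9] 0.78
large_hole [300.7 301.7] 0.64
small_hole [204.3 222.2] 0.97
small_hole [180.5 281.2] 0.94
small_hole [326.5 274.7] 0.76
base_face [342.1 204.2] 0.55
round_pin [342.9 185.7] 0.85
diamond_pin [339.1 223.6] 0.85
mould_cover [193.4 206.2] 0.7
mould_cover [338.  224.2] 0.7
mould_cover [200.  278.2] 0.65
mould_base [190.6 205.5] 0.72
mould_base [337.5 205. ] 0.6
{'t': 0.9, 'q': [1.363, 0.321, -0.07, 1.45, 0.023, 1.371, -0.057], 'joint_vel': [-0.001, -0.0, 0.0, 0.001, -0.001, 0.002, -0.0], 'effort': [-0.0, -49.109, -0.403, -31.277, -0.064, 0.034, 0.0], 'tool_pos': [142.936, -634.109, 230.622], 'tcp_rot': [0.994, 0.111, -0.0, 0.0], 'wrist_force': [0.889, -0.263, -0.12], 'moment': [-0.029, -0.006, 0.035], 'gripper_force': 0.0, 'finger_gap': 1.002}
```

View pics/top0.png

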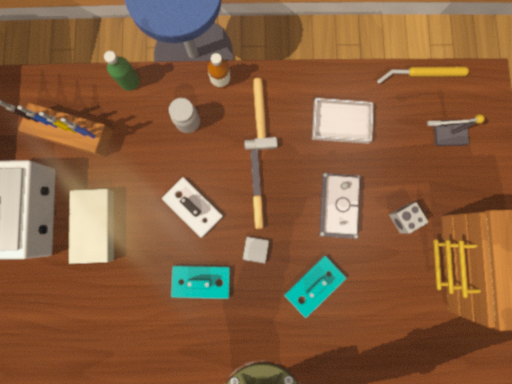

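View pics/scene0.png

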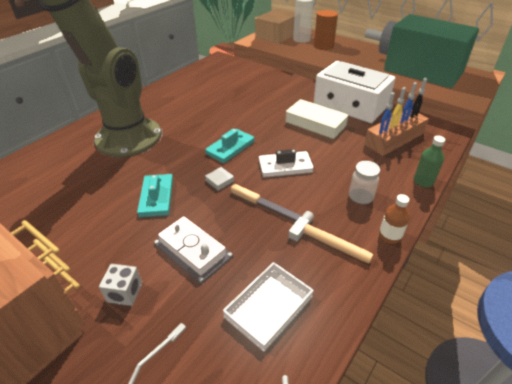

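Candidates in the top picture are the aluminium plate with a black grip at (192,207), and two turquoise look-alikes at (201,283) and (316,287). By the description it is the aluminium one. The base is at (342,205). Next I'll check it in a close crop and measure.

```bash
python3 - <<'E'
from h import *
z=np.load('top0.npz'); p,d=z['p'],z['d']
a=cv2.resize(p[165:250,150:235],None,fx=4.7,fy=4.7,interpolation=cv2.INTER_CUBIC); b=cv2.resize(p[165:250,300:385],None,fx=4.7,fy=4.7,interpolation=cv2.INTER_CUBIC)
cv2.imwrite('pics/crop1.png',np.hstack([a,b]))
W=cloud('top',d)
for name,(r0,r1,c0,c1),zl in (('cover',(170,245,155,230),(12,24)),('base',(165,245,312,372),(31,41)),('grip',(185,230,165,215),(48,62)),('foot',(165,245,312,372),(4,13))):
    q=W[r0:r1,c0:c1].reshape(-1,3); q=q[(q[:,2]>zl[0])&(q[:,2]<zl[1])]
    (c,s,an)=cv2.minAreaRect(q[:,:2].astype(np.float32)); print(name,len(q),'z',np.median(q[:,2]).round(1),'c',np.round(c,1),'size',np.round(s,1),round(an,1))
T=lambda px,h:at_z('top',[px],h)[0].round(1)
print('grip',T([190.4,207.8],56),'LH?',T([178,191.9],18),'SH?',T([204.3,222.2],18),'RP',T([342.9,185.7],36),'DP',T([339.1,223.6],36))
# bright-pixel edges of plate / base faces
for nm,(r0,r1,c0,c1),h in (('cover',(170,245,155,230),18),('base',(165,245,312,372),36)):
    g=cv2.cvtColor(p,cv2.COLOR_BGR2HSV)[r0:r1,c0:c1]; m=((g[...,1]<60)&(g[...,2]>120)).astype(np.uint8)
    n,l,st,_=cv2.connectedComponentsWithStats(m); k=1+st[1:,4].argmax(); rr,cc=np.where(l==k)
    q=at_z('top',np.c_[cc+c0,rr+r0],h); print(nm,len(q),[np.round(v,1) for v in cv2.minAreaRect(q[:,:2].astype(np.float32))])
E
```

```text
cover 1376 z 18.2 c [524.6 177.7] size [150.8  80. ] 44.4
base 1622 z 36.4 c [ 521.9 -227.6] size [ 81.5 150.1] 84.7
grip 194 z 55.9 c [524.4 176.8] size [59.5 21.6] 44.9
foot 667 z 8.2 c [ 527.4 -229.3] size [156.8 218.7] 86.1
grip [518.1 173.7  56. ] LH? [564.6 213.8  18. ] SH? [481.4 142.9  18. ] RP [ 570.8 -230.5   36. ] DP [ 469.9 -215.7   36. ]
cover 1586 [array([523.9, 176.8]), array([152.7,  83.1]), np.float64(44.6)]
base 2214 [array([ 519.3, -219.8]), array([ 99.1, 166. ]), np.float64(84.7)]
```

View pics/crop1.png

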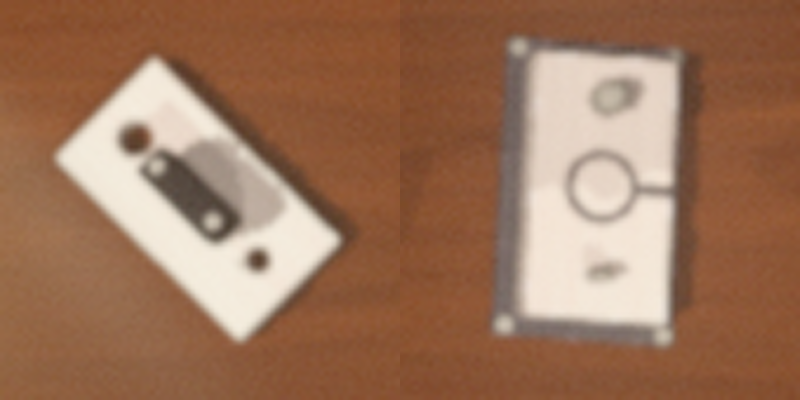

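The left crop shows the aluminium cover: black grip in the middle, large hole at px (179,194), small hole at (205,220). The right crop shows the base: round pin at about (344,186), diamond pin at (343,222). The sizes and heights all match, so I'll cross-check with the scene camera before reaching.

```bash
python3 - <<'E'
from h import *
cl={}
for n in('top','scene'):
    z=np.load(n+'0.npz'); cl[n]=cloud(n,z['d']).reshape(-1,3)
def near(q,c,r): return q[np.hypot(q[:,0]-c[0],q[:,1]-c[1])<r]
for n,q in cl.items():
    for nm,c,r,zl in (('cover',(524,177),100,(13,23)),('grip',(524,177),45,(51,60)),('base',(521,-226),100,(32,40))):
        k=near(q,c,r); k=k[(k[:,2]>zl[0])&(k[:,2]<zl[1])]
        print(n,nm,len(k),'z',np.median(k[:,2]).round(1),[np.round(v,1) for v in cv2.minAreaRect(k[:,:2].astype(np.float32))])
    k=near(q,(521,-226),90); k=k[k[:,2]>44]
    for nm,m in(('RP',k[:,0]>521),('DP',k[:,0]<521)): print(n,nm,m.sum(),k[m].mean(0).round(1) if m.any() else '',k[m].max(0).round(1) if m.any() else '')
E
```

```text
top cover 1372 z 18.2 [array([524.6, 177.7]), array([150.8,  80. ]), np.float64(44.4)]
top grip 186 z 55.9 [array([524. , 177.2]), array([59.5, 20.5]), np.float64(44.7)]
top base 1590 z 36.4 [array([ 521.9, -227.6]), array([ 81.5, 150.1]), np.float64(84.7)]
top RP 48 [ 571.  -230.3   56.5] [ 581.1 -221.9   62.2]
top DP 17 [ 472.1 -221.6   52.3] [ 476.2 -215.6   58.6]
scene cover 666 z 18.0 [array([524. , 178.8]), array([150.7,  85.3]), np.float64(44.1)]
scene grip 108 z 55.5 [array([524.6, 177. ]), array([58.8, 23.1]), np.float64(44.3)]
scene base 1611 z 36.2 [array([ 521.8, -226.6]), array([ 81.6, 151.8]), np.float64(84.4)]
scene RP 68 [ 574.2 -233.4   54.4] [ 581.  -222.9   61.2]
scene DP 25 [ 473.5 -222.5   50.6] [ 477.  -215.6   56.4]
```

Call:
move_arm(
  plan=[
    {"tx": 0.175,"ty": -0.095,"tz": 0,"roll": 0,"grip": 0},
    {"tx": 0.35,"ty": -0.19,"tz": 0,"roll": 0,"grip": 0},
    {"tx": 0.525,"ty": -0.285,"tz": 0,"roll": 0,"grip": 0},
    {"tx": 0.7,"ty": -0.38,"tz": 0,"roll": 0,"grip": 0},
    {"tx": 0.874,"ty": -0.476,"tz": 0,"roll": 0,"grip": 0},
  ],
)

```text
t: 1.4
tool_pos: [331.2, -468.5, 230.9]
tcp_rot: [0.994, 0.111, 0.0, 0.0]
wrist_force: [-0.3, -1.3, 0.2]
finger_gap: 1.002
gripper_force: 0.0
```

Call:
move_arm(
  plan=[
    {"tx": 0.152,"ty": -0.13,"tz": 0,"roll": 0,"grip": 0},
    {"tx": 0.304,"ty": -0.26,"tz": 0,"roll": 0,"grip": 0},
    {"tx": 0.456,"ty": -0.39,"tz": 0,"roll": 0,"grip": 0},
    {"tx": 0.61,"ty": -0.52,"tz": 0,"roll": 0,"grip": 0},
    {"tx": 0.761,"ty": -0.648,"tz": 0,"roll": 0,"grip": 0},
  ],
)

```text
t: 1.9
tool_pos: [480.8, -268.4, 231.0]
tcp_rot: [0.994, 0.111, 0.0, 0.0]
wrist_force: [1.3, -1.2, -0.2]
finger_gap: 1.001
gripper_force: 0.0
```

Call:
move_arm(
  plan=[
    {"tx": 0.074,"ty": -0.184,"tz": 0,"roll": 0,"grip": 0},
    {"tx": 0.148,"ty": -0.368,"tz": 0,"roll": 0,"grip": 0},
    {"tx": 0.222,"ty": -0.552,"tz": 0,"roll": 0,"grip": 0},
    {"tx": 0.297,"ty": -0.737,"tz": 0,"roll": 0,"grip": 0},
    {"tx": 0.371,"ty": -0.921,"tz": 0,"roll": 0,"grip": 0},
  ],
)

```text
t: 2.4
tool_pos: [519.8, -23.1, 230.9]
tcp_rot: [0.994, 0.111, 0.0, 0.0]
wrist_force: [1.1, -0.0, -0.3]
finger_gap: 0.995
gripper_force: 0.0
```

Call:
move_arm(
  plan=[
    {"tx": 0.039,"ty": -0.156,"tz": 0,"roll": -0.035,"grip": 0},
    {"tx": 0.077,"ty": -0.311,"tz": 0,"roll": -0.07,"grip": 0},
    {"tx": 0.116,"ty": -0.467,"tz": 0,"roll": -0.106,"grip": 0},
    {"tx": 0.154,"ty": -0.622,"tz": 0,"roll": -0.142,"grip": 0},
    {"tx": 0.193,"ty": -0.778,"tz": 0,"roll": -0.177,"grip": 0},
  ],
)

```text
t: 2.9
tool_pos: [524.0, 176.7, 230.9]
tcp_rot: [0.925, 0.381, 0.0, 0.0]
wrist_force: [0.8, -0.2, 0.4]
finger_gap: 0.997
gripper_force: 0.0
```

Call:
move_arm(
  plan=[
    {"tx": 0,"ty": 0,"tz": 0.1,"roll": 0,"grip": 0},
    {"tx": 0,"ty": 0,"tz": 0.2,"roll": 0,"grip": 0},
    {"tx": 0,"ty": 0,"tz": 0.3,"roll": 0,"grip": 0},
    {"tx": 0,"ty": 0,"tz": 0.4,"roll": 0,"grip": 0},
    {"tx": 0,"ty": 0,"tz": 0.5,"roll": 0,"grip": 0},
  ],
)

```text
t: 3.4
tool_pos: [524.1, 175.2, 104.7]
tcp_rot: [0.925, 0.379, 0.0, 0.0]
wrist_force: [0.7, -0.4, -0.2]
finger_gap: 1.001
gripper_force: 0.0
```

```bash
python3 - <<'E'
from h import *
from scipy.spatial.transform import Rotation as R
s=manip.read_state(); x=R.from_quat(s['tcp_rot']).as_matrix()[:,0]; print(s['tool_pos'],np.degrees(np.arctan2(x[1],x[0])),s['q'])
E
```

```text
[524.08965247 175.19350733 104.71615884] 44.56021255816266 [ 0.30909203  0.30434912 -0.7808841   1.8235534   0.23826174  1.10967963
 -1.34892924]
```

Call:
move_arm(
  plan=[
    {"tx": 0.006,"ty": -0.005,"tz": 0.08,"roll": 0,"grip": 0},
    {"tx": 0.006,"ty": -0.005,"tz": 0.16,"roll": 0,"grip": 0},
    {"tx": 0.006,"ty": -0.005,"tz": 0.23,"roll": 0,"grip": 0},
    {"tx": 0.006,"ty": -0.005,"tz": 0.29,"roll": 0,"grip": 0},
    {"tx": 0.006,"ty": -0.005,"tz": 0.29,"roll": 0,"grip": 0},
  ],
)

```text
t: 3.9
tool_pos: [522.7, 176.6, 31.0]
tcp_rot: [0.925, 0.379, -0.002, -0.0]
wrist_force: [-0.6, 0.3, 1.0]
finger_gap: 0.997
gripper_force: 0.0
```

Call:
move_arm(
  plan=[
    {"tx": 0,"ty": 0,"tz": 0,"roll": 0,"grip": 0.5},
    {"tx": 0,"ty": 0,"tz": 0,"roll": 0,"grip": 1},
    {"tx": 0,"ty": 0,"tz": 0,"roll": 0,"grip": 1},
    {"tx": 0,"ty": 0,"tz": 0,"roll": 0,"grip": 1},
    {"tx": 0,"ty": 0,"tz": 0,"roll": 0,"grip": 1},
  ],
)

```text
t: 4.4
tool_pos: [524.4, 177.2, 33.4]
tcp_rot: [0.925, 0.379, 0.0, 0.0]
wrist_force: [0.5, -0.2, -1.0]
finger_gap: 0.632
gripper_force: 0.0
```

Call:
move_arm(
  plan=[
    {"tx": 0,"ty": 0,"tz": 0,"roll": 0,"grip": 1},
    {"tx": 0,"ty": 0,"tz": 0,"roll": 0,"grip": 1},
    {"tx": 0,"ty": 0,"tz": 0,"roll": 0,"grip": 1},
    {"tx": 0,"ty": 0,"tz": 0,"roll": 0,"grip": 1},
    {"tx": 0,"ty": 0,"tz": 0,"roll": 0,"grip": 1},
  ],
)

```text
t: 4.9
tool_pos: [523.7, 177.7, 33.0]
tcp_rot: [0.925, 0.379, -0.0, -0.0]
wrist_force: [-1.5, 0.7, 0.3]
finger_gap: 0.25
gripper_force: 30.0
```

Gripped: the gap of 0.25 is 22 mm and the force is 30 N. Lifting.

Call:
move_arm(
  plan=[
    {"tx": 0,"ty": 0,"tz": -0.03,"roll": 0,"grip": 1},
    {"tx": 0,"ty": 0,"tz": -0.12,"roll": 0,"grip": 1},
    {"tx": 0,"ty": 0,"tz": -0.23,"roll": 0,"grip": 1},
    {"tx": 0,"ty": 0,"tz": -0.34,"roll": 0,"grip": 1},
    {"tx": 0,"ty": 0,"tz": -0.44,"roll": 0,"grip": 1},
  ],
)

```text
t: 5.4
tool_pos: [523.6, 176.8, 143.7]
tcp_rot: [0.925, 0.379, -0.001, 0.0]
wrist_force: [0.2, 0.5, -4.5]
finger_gap: 0.251
gripper_force: 30.0
```

```bash
cat >> h.py <<'E'
from scipy.spatial.transform import Rotation as R
def st():
    s=manip.read_state(); M=R.from_quat(s['tcp_rot']).as_matrix(); a=np.degrees(np.arctan2(M[1,0],M[0,0]))
    print('t',s['t'],'pos',s['tool_pos'].round(1) if hasattr(s['tool_pos'],'round') else s['tool_pos'],'ang',a.round(2),'z',M[:,2].round(3),'F',np.round(s['wrist_force'],1),'M',np.round(s['moment'],2),'gap',s['finger_gap'],'q7',np.round(s['q'][6],2)); return s,M,a
def to(x,y,z,ang):
    s,M,a=st(); d=M.T@(np.array([x,y,z])-s['tool_pos'])/250; print('plan',d.round(3),'roll',round(-(ang-a)/180,4))
E
python3 -c "
from h import *
to(522,-25,150,44.5);to(521.9,-227.1,150,-5.4)"
```

```text
t 5.4 pos [523.6 176.8 143.7] ang 44.57 z [-0.001 -0.001 -1.   ] F [ 0.2  0.5 -4.5] M [-0.07 -0.1  -0.01] gap 0.25087216713549787 q7 -1.32
plan [-0.571  0.57  -0.024] roll 0.0004
t 5.4 pos [523.6 176.8 143.7] ang 44.57 z [-0.001 -0.001 -1.   ] F [ 0.2  0.5 -4.5] M [-0.07 -0.1  -0.01] gap 0.25087216713549787 q7 -1.32
plan [-1.139  1.146 -0.024] roll 0.2776
```

Call:
move_arm(
  plan=[
    {"tx": -0.09,"ty": 0.09,"tz": 0,"roll": 0.022,"grip": 1},
    {"tx": -0.21,"ty": 0.21,"tz": 0,"roll": 0.05,"grip": 1},
    {"tx": -0.33,"ty": 0.33,"tz": 0,"roll": 0.08,"grip": 1},
    {"tx": -0.45,"ty": 0.45,"tz": 0,"roll": 0.11,"grip": 1},
    {"tx": -0.57,"ty": 0.57,"tz": 0,"roll": 0.139,"grip": 1},
  ],
)

```text
t: 5.9
tool_pos: [521.6, -26.2, 142.7]
tcp_rot: [0.986, 0.168, -0.001, 0.0]
wrist_force: [0.7, 0.0, -4.8]
finger_gap: 0.249
gripper_force: 30.0
```

Call:
move_arm(
  plan=[
    {"tx": -0.06,"ty": 0.18,"tz": 0,"roll": 0.035,"grip": 1},
    {"tx": -0.13,"ty": 0.36,"tz": 0,"roll": 0.07,"grip": 1},
    {"tx": -0.19,"ty": 0.54,"tz": 0,"roll": 0.1,"grip": 1},
    {"tx": -0.24,"ty": 0.67,"tz": 0,"roll": 0.12,"grip": 1},
    {"tx": -0.27,"ty": 0.762,"tz": 0,"roll": 0.139,"grip": 1},
  ],
)

```text
t: 6.4
tool_pos: [521.5, -229.6, 142.5]
tcp_rot: [0.999, -0.051, -0.001, 0.0]
wrist_force: [-0.4, 0.0, -4.0]
finger_gap: 0.251
gripper_force: 30.0
```

```bash
cat > look.py <<'E'
from h import *
import sys
tag=sys.argv[1]
to(521.9,-227.1,float(sys.argv[2]),-5.4)
for n in('top','scene'):
    p,d=imaging.read_camera(n); cv2.imwrite(f'pics/{n}{tag}.png',p); q=cloud(n,d).reshape(-1,3); np.savez(f'{n}{tag}.npz',p=p,d=d)
    k=q[np.hypot(q[:,0]-522,q[:,1]+227)<120]
    h=np.histogram(k[:,2],np.arange(2,260,4)); zb=[(int(e),int(c)) for c,e in zip(*h) if c>150]; print(n,zb)
    s=manip.read_state(); zt=s['tool_pos'][2]-33.4+18
    k=k[abs(k[:,2]-zt)<5]; 
    if len(k)>50: print(n,'plate z',np.median(k[:,2]),len(k),[np.round(v,1) for v in cv2.minAreaRect(k[:,:2].astype(np.float32))])
E
python3 look.py 1 143
```

```text
t 6.4 pos [ 521.5 -229.6  142.5] ang -5.83 z [-0.002 -0.    -1.   ] F [-0.4  0.  -4. ] M [0.11 0.02 0.02] gap 0.250811500030372 q7 -1.39
plan [ 0.    -0.01  -0.002] roll -0.0024
top [(2, 419), (6, 240), (34, 154), (126, 624), (246, 553)]
top plate z 127.6529076038347 775 [array([ 523. , -230.4]), array([ 79.2, 151. ]), np.float64(84.5)]
scene [(2, 239), (6, 505), (34, 801), (126, 1044), (218, 199), (226, 301), (238, 189), (242, 230), (246, 907)]
scene plate z 127.63163950342198 1188 [array([ 522.7, -235.1]), array([ 81.7, 151.8]), np.float64(84.3)]
```

Call:
move_arm(
  plan=[
    {"tx": 0,"ty": -0.01,"tz": 0.03,"roll": -0.002,"grip": 1},
    {"tx": 0,"ty": -0.01,"tz": 0.08,"roll": -0.002,"grip": 1},
    {"tx": 0,"ty": -0.01,"tz": 0.13,"roll": -0.002,"grip": 1},
    {"tx": 0,"ty": -0.01,"tz": 0.17,"roll": -0.002,"grip": 1},
    {"tx": 0,"ty": -0.01,"tz": 0.174,"roll": -0.002,"grip": 1},
  ],
)

```text
t: 7.0
tool_pos: [521.6, -222.6, 97.1]
tcp_rot: [0.999, -0.044, -0.002, -0.001]
wrist_force: [0.5, 0.9, -5.8]
finger_gap: 0.253
gripper_force: 30.0
```

```bash
python3 look.py 2 99; python3 - <<'E'
import cv2,numpy as np
a=cv2.imread('pics/top2.png')[150:260,285:400]; b=cv2.imread('pics/scene2.png')[190:300,130:245]
cv2.imwrite('pics/crop2.png',np.hstack([cv2.resize(i,(400,383),interpolation=cv2.INTER_CUBIC) for i in(a,b)]))
E
```

```text
t 7.0 pos [ 521.6 -222.6   97.1] ang -5.04 z [-0.004  0.002 -1.   ] F [ 0.5  0.9 -5.8] M [-0.    0.04 -0.  ] gap 0.2527985892314724 q7 -1.41
plan [ 0.003  0.018 -0.008] roll 0.002
top [(2, 424), (6, 196), (78, 274), (82, 447), (198, 282), (202, 343)]
top plate z 82.52481797653365 736 [array([ 523.1, -224.8]), array([ 80.7, 150.5]), np.float64(85.1)]
scene [(2, 253), (6, 479), (34, 499), (78, 231), (82, 824), (174, 175), (182, 295), (194, 181), (198, 317), (202, 695)]
scene plate z 83.03331383732973 1051 [array([ 524.2, -223.4]), array([ 82.4, 150.1]), np.float64(85.1)]
```

View pics/crop2.png

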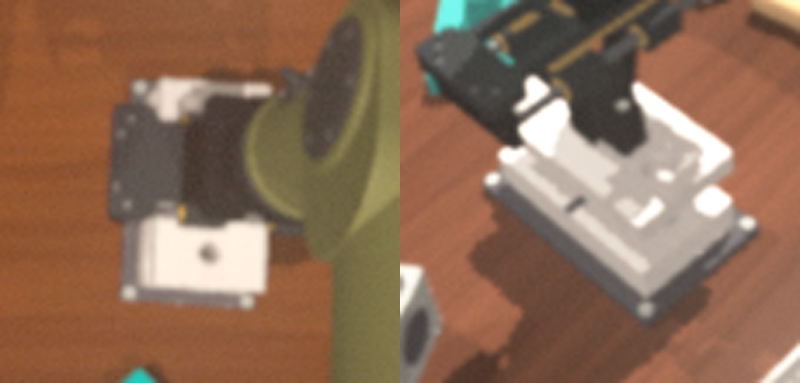

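Top view: the cover is held over the base with the small hole visible at crop (208,253). Scene view: the cover sits above the pins. I'll let it settle and measure again.

Call:
move_arm(
  plan=[
    {"tx": 0,"ty": 0,"tz": 0,"roll": 0,"grip": 1},
    {"tx": 0,"ty": 0,"tz": 0,"roll": 0,"grip": 1},
    {"tx": 0,"ty": 0,"tz": 0,"roll": 0,"grip": 1},
    {"tx": 0,"ty": 0,"tz": 0,"roll": 0,"grip": 1},
    {"tx": 0,"ty": 0,"tz": 0,"roll": 0,"grip": 1},
  ],
)

```text
t: 7.6
tool_pos: [523.1, -224.0, 99.7]
tcp_rot: [0.999, -0.045, 0.0, 0.0]
wrist_force: [0.7, -0.8, -5.4]
finger_gap: 0.25
gripper_force: 30.0
```

```bash
python3 look.py 3 99; python3 look.py 4 99
```

```text
t 7.6 pos [ 523.1 -224.    99.7] ang -5.12 z [ 0. -0. -1.] F [ 0.7 -0.8 -5.4] M [ 0.02  0.   -0.02] gap 0.2501499049044034 q7 -1.41
plan [-0.004  0.013  0.003] roll 0.0016
top [(2, 424), (6, 195), (82, 488), (86, 216), (202, 501)]
top plate z 84.9991766586432 732 [array([ 524.8, -226. ]), array([ 81.5, 150.8]), np.float64(84.8)]
scene [(2, 245), (6, 503), (34, 492), (82, 881), (178, 164), (182, 232), (186, 161), (194, 158), (198, 182), (202, 859)]
scene plate z 84.77392059547645 1086 [array([ 524.8, -225.1]), array([ 81.7, 150.8]), np.float64(85.6)]
t 7.7 pos [ 523.  -223.9   99.6] ang -5.11 z [ 0. -0. -1.] F [ 0.3 -0.3 -4.8] M [0.07 0.03 0.01] gap 0.2529688270743139 q7 -1.41
plan [-0.003  0.013  0.003] roll 0.0016
top [(2, 407), (6, 198), (82, 538), (86, 162), (202, 509)]
top plate z 84.90449085635817 730 [array([ 524.5, -226.3]), array([ 81.2, 150.5]), np.float64(84.9)]
scene [(2, 223), (6, 485), (34, 482), (82, 896), (178, 160), (182, 241), (194, 155), (198, 191), (202, 857)]
scene plate z 84.68522911263267 1088 [array([ 524. , -224.2]), array([ 82.6, 151.7]), np.float64(84.4)]
```

Call:
move_arm(
  plan=[
    {"tx": -0.01,"ty": 0.008,"tz": 0,"roll": 0.002,"grip": 1},
    {"tx": -0.01,"ty": 0.008,"tz": 0.012,"roll": 0.002,"grip": 1},
    {"tx": -0.01,"ty": 0.008,"tz": 0.024,"roll": 0.002,"grip": 1},
    {"tx": -0.01,"ty": 0.008,"tz": 0.036,"roll": 0.002,"grip": 1},
    {"tx": -0.01,"ty": 0.008,"tz": 0.048,"roll": 0.002,"grip": 1},
  ],
)

```text
t: 8.3
tool_pos: [520.3, -225.5, 87.1]
tcp_rot: [0.999, -0.048, -0.0, -0.0]
wrist_force: [0.3, -0.6, -5.2]
finger_gap: 0.249
gripper_force: 30.0
```

Call:
move_arm(
  plan=[
    {"tx": 0,"ty": 0,"tz": 0,"roll": 0,"grip": 1},
    {"tx": 0,"ty": 0,"tz": 0,"roll": 0,"grip": 1},
    {"tx": 0,"ty": 0,"tz": 0,"roll": 0,"grip": 1},
    {"tx": 0,"ty": 0,"tz": 0,"roll": 0,"grip": 1},
    {"tx": 0,"ty": 0,"tz": 0,"roll": 0,"grip": 1},
  ],
)

```text
t: 8.8
tool_pos: [520.5, -225.7, 87.7]
tcp_rot: [0.999, -0.048, 0.0, 0.0]
wrist_force: [0.4, -0.0, -5.1]
finger_gap: 0.252
gripper_force: 30.0
```

```bash
python3 look.py 5 82; python3 look.py 6 82
```

```text
t 8.8 pos [ 520.5 -225.7   87.7] ang -5.47 z [ 0. -0. -1.] F [ 0.4 -0.  -5.1] M [-0.01 -0.02  0.06] gap 0.2519970194976396 q7 -1.41
plan [0.006 0.005 0.023] roll -0.0004
top [(2, 409), (6, 206), (70, 508), (74, 199), (190, 504), (246, 168), (250, 180)]
top plate z 72.98662490372863 734 [array([ 522.1, -227.9]), array([ 81.6, 150.6]), np.float64(84.6)]
scene [(2, 227), (6, 496), (34, 305), (70, 880), (166, 178), (170, 219), (174, 164), (186, 189), (190, 842)]
scene plate z 72.7097311650378 1070 [array([ 522.3, -226.6]), array([ 82.1, 149.9]), np.float64(85.0)]
t 8.9 pos [ 520.4 -225.7   87.6] ang -5.47 z [ 0. -0. -1.] F [-0.3  0.7 -4.6] M [-0.    0.02  0.02] gap 0.24961286298339183 q7 -1.41
plan [0.006 0.005 0.023] roll -0.0004
top [(2, 425), (6, 197), (70, 503), (74, 192), (190, 499), (246, 187), (250, 163)]
top plate z 72.88031727110058 734 [array([ 521.9, -227.9]), array([ 81.6, 150.7]), np.float64(84.7)]
scene [(2, 265), (6, 476), (34, 303), (70, 907), (166, 172), (170, 234), (182, 157), (186, 186), (190, 843)]
scene plate z 72.693917210054 1075 [array([ 522.8, -226.9]), array([ 81.3, 150.2]), np.float64(84.7)]
```

Call:
move_arm(
  plan=[
    {"tx": -0.001,"ty": 0,"tz": 0.005,"roll": 0,"grip": 1},
    {"tx": -0.001,"ty": 0,"tz": 0.01,"roll": 0,"grip": 1},
    {"tx": -0.001,"ty": 0,"tz": 0.016,"roll": 0,"grip": 1},
    {"tx": -0.001,"ty": 0,"tz": 0.022,"roll": 0,"grip": 1},
    {"tx": -0.001,"ty": 0,"tz": 0.022,"roll": 0,"grip": 1},
  ],
)

```text
t: 9.5
tool_pos: [519.9, -225.6, 81.7]
tcp_rot: [0.999, -0.048, -0.0, -0.0]
wrist_force: [-0.8, 0.7, -4.0]
finger_gap: 0.25
gripper_force: 30.0
```

Call:
move_arm(
  plan=[
    {"tx": 0,"ty": 0,"tz": 0.005,"roll": 0,"grip": 1},
    {"tx": 0,"ty": 0,"tz": 0.01,"roll": 0,"grip": 1},
    {"tx": 0,"ty": 0,"tz": 0.012,"roll": 0,"grip": 1},
    {"tx": 0,"ty": 0,"tz": 0.012,"roll": 0,"grip": 1},
    {"tx": 0,"ty": 0,"tz": 0.012,"roll": 0,"grip": 1},
  ],
)

```text
t: 10.0
tool_pos: [520.1, -225.7, 79.1]
tcp_rot: [0.999, -0.048, 0.0, 0.0]
wrist_force: [0.5, -0.3, -4.8]
finger_gap: 0.25
gripper_force: 30.0
```

```bash
python3 -c "
from h import *
to(521.9,-227.1,69,-5.4)"
```

```text
t 10.0 pos [ 520.1 -225.7   79.1] ang -5.47 z [ 0. -0. -1.] F [ 0.5 -0.3 -4.8] M [ 0.02 -0.01 -0.01] gap 0.2496609699034977 q7 -1.42
plan [0.008 0.005 0.04 ] roll -0.0004
```

Both tapers are inside with no contact force. Carrying on down slowly.

Call:
move_arm(
  plan=[
    {"tx": 0,"ty": 0,"tz": 0.008,"roll": 0,"grip": 1},
    {"tx": 0,"ty": 0,"tz": 0.016,"roll": 0,"grip": 1},
    {"tx": 0,"ty": 0,"tz": 0.024,"roll": 0,"grip": 1},
    {"tx": 0,"ty": 0,"tz": 0.03,"roll": 0,"grip": 1},
    {"tx": 0,"ty": 0,"tz": 0.03,"roll": 0,"grip": 1},
  ],
)

```text
t: 10.5
tool_pos: [520.0, -225.6, 71.2]
tcp_rot: [0.999, -0.048, -0.0, -0.0]
wrist_force: [-0.6, -0.1, -5.0]
finger_gap: 0.248
gripper_force: 30.0
```

Call:
move_arm(
  plan=[
    {"tx": 0,"ty": 0,"tz": 0.002,"roll": 0,"grip": 1},
    {"tx": 0,"ty": 0,"tz": 0.004,"roll": 0,"grip": 1},
    {"tx": 0,"ty": 0,"tz": 0.006,"roll": 0,"grip": 1},
    {"tx": 0,"ty": 0,"tz": 0.008,"roll": 0,"grip": 1},
    {"tx": 0,"ty": 0,"tz": 0.01,"roll": 0,"grip": 1},
  ],
)

```text
t: 11.0
tool_pos: [520.1, -225.6, 69.0]
tcp_rot: [0.999, -0.048, -0.0, 0.0]
wrist_force: [-0.8, 0.0, -5.8]
finger_gap: 0.249
gripper_force: 30.0
```

```bash
python3 look.py 7 69
```

```text
t 11.0 pos [ 520.1 -225.6   69. ] ang -5.47 z [-0. -0. -1.] F [-0.8  0.  -5.8] M [0.01 0.02 0.03] gap 0.24898431582261724 q7 -1.42
plan [0.008 0.005 0.   ] roll -0.0004
top [(2, 420), (6, 255), (50, 309), (54, 385), (170, 292), (174, 281), (230, 277)]
top plate z 54.22653526650117 707 [array([ 521.6, -227.8]), array([ 81.3, 150.4]), np.float64(84.4)]
scene [(2, 272), (6, 485), (50, 516), (54, 524), (146, 180), (154, 264), (166, 173), (170, 555), (174, 398), (238, 164)]
scene plate z 53.989496583055484 1066 [array([ 523.6, -226.4]), array([ 82.9, 146.1]), np.float64(84.4)]
```

Call:
move_arm(
  plan=[
    {"tx": 0,"ty": 0,"tz": 0.001,"roll": 0,"grip": 1},
    {"tx": 0,"ty": 0,"tz": 0.002,"roll": 0,"grip": 1},
    {"tx": 0,"ty": 0,"tz": 0.002,"roll": 0,"grip": 1},
    {"tx": 0,"ty": 0,"tz": 0.002,"roll": 0,"grip": 1},
    {"tx": 0,"ty": 0,"tz": 0.002,"roll": 0,"grip": 1},
  ],
)

```text
t: 11.6
tool_pos: [520.2, -225.7, 69.0]
tcp_rot: [0.999, -0.048, 0.0, 0.0]
wrist_force: [-3.5, 0.9, 1.3]
finger_gap: 0.251
gripper_force: 30.0
```

Call:
move_arm(
  plan=[
    {"tx": 0,"ty": 0,"tz": 0.001,"roll": 0,"grip": 1},
    {"tx": 0,"ty": 0,"tz": 0.002,"roll": 0,"grip": 1},
    {"tx": 0,"ty": 0,"tz": 0.002,"roll": 0,"grip": 1},
    {"tx": 0,"ty": 0,"tz": 0.002,"roll": 0,"grip": 1},
    {"tx": 0,"ty": 0,"tz": 0.002,"roll": 0,"grip": 1},
  ],
)

```text
t: 12.1
tool_pos: [520.2, -225.7, 68.9]
tcp_rot: [0.999, -0.048, -0.0, 0.0]
wrist_force: [-4.5, 2.0, 5.8]
finger_gap: 0.25
gripper_force: 30.0
```

Call:
move_arm(
  plan=[
    {"tx": -0.002,"ty": 0,"tz": 0,"roll": 0.002,"grip": 1},
    {"tx": -0.002,"ty": 0,"tz": 0,"roll": -0.002,"grip": 1},
    {"tx": -0.001,"ty": 0.001,"tz": 0,"roll": 0,"grip": 1},
    {"tx": -0.001,"ty": 0,"tz": 0,"roll": 0,"grip": 1},
    {"tx": -0.001,"ty": 0,"tz": 0,"roll": 0,"grip": 1},
  ],
)

```text
t: 12.6
tool_pos: [520.3, -225.8, 69.0]
tcp_rot: [0.999, -0.047, 0.0, 0.0]
wrist_force: [-3.3, 0.9, 4.9]
finger_gap: 0.248
gripper_force: 30.0
```

```bash
python3 look.py 8 69; python3 - <<'E'
import cv2,numpy as np
a=cv2.imread('pics/top8.png')[150:260,285:400]; b=cv2.imread('pics/scene8.png')[190:300,130:245]
cv2.imwrite('pics/crop8.png',np.hstack([cv2.resize(i,(400,383),interpolation=cv2.INTER_CUBIC) for i in(a,b)]))
E
```

```text
t 12.6 pos [ 520.3 -225.8   69. ] ang -5.42 z [ 0.001 -0.001 -1.   ] F [-3.3  0.9  4.9] M [0.42 0.78 0.25] gap 0.2480943262465588 q7 -1.42
plan [ 0.007  0.005 -0.   ] roll -0.0001
top [(2, 439), (6, 250), (50, 309), (54, 381), (170, 324), (174, 251), (230, 254)]
top plate z 54.223205742058724 708 [array([ 521.8, -227.5]), array([ 80.8, 150.6]), np.float64(85.3)]
scene [(2, 254), (6, 491), (50, 482), (54, 554), (146, 176), (154, 254), (166, 168), (170, 583), (174, 370), (238, 167)]
scene plate z 54.07699312893948 1060 [array([ 523.6, -227.1]), array([ 81.6, 147.3]), np.float64(84.9)]
```

View pics/crop8.png

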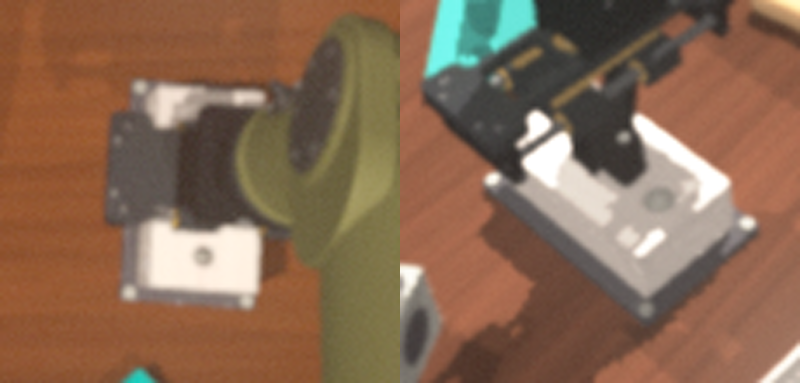

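The top view shows the diamond pin seated in its hole, and the scene view shows no gap; the plate top is at 54 mm, as a closed mould should be. Releasing, then backing straight up.

Call:
move_arm(
  plan=[
    {"tx": 0,"ty": 0,"tz": -0.001,"roll": 0,"grip": 0.6},
    {"tx": 0,"ty": 0,"tz": -0.001,"roll": 0,"grip": 0.3},
    {"tx": 0,"ty": 0,"tz": -0.001,"roll": 0,"grip": 0},
    {"tx": 0,"ty": 0,"tz": -0.001,"roll": 0,"grip": 0},
    {"tx": 0,"ty": 0,"tz": -0.001,"roll": 0,"grip": 0},
  ],
)

```text
t: 13.2
tool_pos: [519.9, -225.7, 68.2]
tcp_rot: [0.999, -0.048, 0.0, 0.0]
wrist_force: [-0.5, 0.1, 0.6]
finger_gap: 0.618
gripper_force: 0.0
```

Call:
move_arm(
  plan=[
    {"tx": 0,"ty": 0,"tz": 0,"roll": 0,"grip": 0},
    {"tx": 0,"ty": 0,"tz": 0,"roll": 0,"grip": 0},
    {"tx": 0,"ty": 0,"tz": -0.05,"roll": 0,"grip": 0},
    {"tx": 0,"ty": 0,"tz": -0.15,"roll": 0,"grip": 0},
    {"tx": 0,"ty": 0,"tz": -0.3,"roll": 0,"grip": 0},
  ],
)

```text
t: 13.7
tool_pos: [518.5, -225.0, 143.0]
tcp_rot: [0.999, -0.048, -0.002, -0.001]
wrist_force: [-0.3, 0.4, 0.2]
finger_gap: 0.985
gripper_force: 0.0
```

Call:
move_arm(
  plan=[
    {"tx": 0,"ty": 0.2,"tz": -0.2,"roll": 0,"grip": 0},
    {"tx": 0,"ty": 0.4,"tz": -0.2,"roll": 0,"grip": 0},
    {"tx": 0,"ty": 0.6,"tz": -0.3,"roll": 0,"grip": 0},
    {"tx": 0,"ty": 0.8,"tz": -0.3,"roll": 0,"grip": 0},
    {"tx": 0,"ty": 0.8,"tz": -0.3,"roll": 0,"grip": 0},
  ],
)

```text
t: 14.2
tool_pos: [498.4, -431.5, 220.4]
tcp_rot: [0.999, -0.051, 0.001, 0.002]
wrist_force: [-0.4, -0.7, -0.7]
finger_gap: 0.997
gripper_force: 0.0
```

```bash
python3 - <<'E'
from h import *
st(); ims=[]
for n in('top','scene'):
    p,d=imaging.read_camera(n); q=cloud(n,d).reshape(-1,3); k=q[(abs(q[:,0]-522)<85)&(abs(q[:,1]+227)<50)&(q[:,2]<120)]
    f=k[abs(k[:,2]-54)<3]; A=np.linalg.lstsq(np.c_[f[:,:2]-[522,-227],np.ones(len(f))],f[:,2],rcond=None)[0]
    print(n,len(f),'plane slope mm/150:',(A[:2]*150).round(2),'z',A[2].round(2),[np.round(v,1) for v in cv2.minAreaRect(f[:,:2].astype(np.float32))])
    ims.append(p)
cv2.imwrite('pics/end.png',np.hstack([cv2.resize(i,(400,300)) for i in ims]))
E
```

```text
t 14.2 pos [ 498.4 -431.5  220.4] ang -5.86 z [ 0.001 -0.005 -1.   ] F [-0.4 -0.7 -0.7] M [-0.04 -0.01 -0.04] gap 0.9972787888478007 q7 -1.09
top 1339 plane slope mm/150: [0.15 0.02] z 54.25 [array([ 521.8, -228. ]), array([ 81.6, 150.3]), np.float64(84.7)]
scene 1311 plane slope mm/150: [ 0.09 -0.04] z 54.11 [array([ 520.8, -226.6]), array([ 82. , 152.6]), np.float64(85.2)]
```

View pics/end.png

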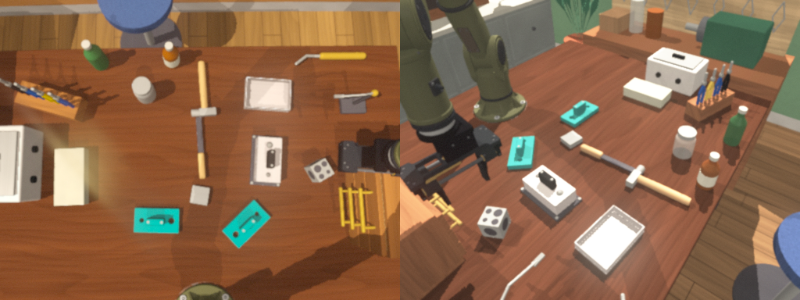

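The cover lies flush and level on the base at (267,160), with its top at 54 mm. The other things are where they were, and the arm is clear.

```bash
python3 -c "
from workcell import manip
print(manip.close_job())"
```

```text
the job is handed in; nothing more can be done
None
```

The mould is closed: the cover lies flush and level on the base with both pins in, it has been released, nothing else on the bench was moved, and the job was handed in at about 14 s.

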